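# Index the condenser turret to bright field

### The job

The inverted microscope has been left on the wrong position of its condenser turret, the flat four-lobed plate just below the lamp. Turn the turret, whichever way you like, until the lobe with the plain open hole has clicked in under the lamp, then let go of it. Leave the culture flask on the stage and the other things on the bench where they are.

Things in the scene. Friction and masses are not known exactly. Their poses are not given: they have to be found in the camera images.
- scope: inverted microscope, fixed to the bench, seen by the robot from its side; origin on the bench under the light path, x away from the robot, y along its length from eyepieces to pillar, z up. White stand 200 x 450 mm, focus knobs to 138 mm either side, black stage 200 x 240 mm with its top at 175 mm. The turret sticks out from under the lamp along -y, towards the eyepieces
- lamp (a point): centre of the underside of the lamp barrel's flange, just over the turret, 310 mm up on the light path. Flange 80 mm diameter, 10 mm high; barrel of 61 mm diameter up to 405 mm; lamp house of 76 mm diameter up to 517 mm. Under the turret: condenser lens barrel, 56 mm diameter, 240 to 288 mm up, held by a yoke 26 to 40 mm from the light path on the pillar's side
- pillar (a point): lamp pillar (56 mm along x, 36 mm along y) where it leaves the stage level, 180 mm up, 168 mm from the light path along the microscope's +y. It goes up to 437 mm; a 46 mm wide arm at 405 to 437 mm height joins it to the lamp house
- head (a point): top of the black cap on the binocular head, 308 mm up, 190 mm from the light path along the microscope's -y. The head begins 130 mm from the light path; its eyepieces end at 385 mm from it, 365 mm up
- light_path (a point): the lamp's light axis at the height of the turret's top face, 300 mm above the bench and 50 mm from the hub
- hub (a point): the turret's upright hinge axis at the height of its top face, 300 mm up. The turret: dark metal plate 10 mm thick like a four-leaf clover, round lobes 36 mm in diameter every 90 degrees, centres 50 mm from the hub, on 24 mm wide arms; 136 mm over all. A bracket 30 mm wide over it (310 to 325 mm up) comes from the lamp and ends 15 mm past the hub; click cam (26 mm radius) in between
- open_hole (a point): centre of the plain open hole, 25 mm wide, see-through, top face of its lobe. Counter-clockwise from it, seen from above: lobe with a dark disc and small pale ring, one with a large pale ring, one with a plain pale frosted disc. The lobe in use is hidden under the lamp. Between lobes is a notch, 34 mm at its narrowest, open outwards: a fingertip or shut fingers 22 to 30 mm wide can stand in it and push a lobe
- turret (a joint): turret angle, rad, endless both ways; 0 or any whole turn = open hole exactly on the light path, growing counter-clockwise from above. Spring clicks at every pi/2; it starts near pi/2, pi or 3 pi/2. Leaving a click takes about 0.2 N m (some 4 N at a lobe); half-way the spring lets go and pulls the turret into the next click by itself, unless something standing in the notch stops it
- flask: clear culture flask with yellow cap lying flat on the stage below the condenser, 150 x 82 x 34 mm, 70 g, loose; origin under the body near its middle, the cap lies along its -x
- dishes: stack of three clear dishes on the bench in front of the microscope, 91 mm diameter, 46 mm high; origin centre of the underside
- tip_box: grey pipette-tip box with clear lid on the bench in front of the microscope, 87 x 122 x 84 mm; origin centre of the underside
- tube_rack: white rack 70 x 170 mm with four capped tubes, 109 mm high, on the bench beyond the microscope; origin centre of the underside
Not all that is in view belongs to the job. Leave any blue, green or purple look-alike of the flask alone.

How it is judged:
By the outcome, as a careful person would: the job done as asked, in the order asked, and still so for the second after the job is handed in, with the robot touching nothing.
It also fails if it takes over 48 s, if anything falls off the work surface, if the arm or the gripper's body presses on something with over 40 N, if the wrist force passes 120 N, or if a joint passes its speed limit or range.

### The arm

A 6-joint arm with a two-finger parallel gripper is mounted at the origin on the work surface. World frame = base frame: x ahead of the robot, y to its left, z up, the work surface at z = 0. Lengths are in m, angles in rad, forces in N, time in s.
With the tool pointing down it reaches from about 0.3 to 0.875 m from the base axis. Payload 6.4 kg.
Tool frame: the origin (TCP) lies on the centre line of the jaws, within the pads' length; the fingertips stand bot.tips_ahead ahead of it and the grasp point (between the pads) lies 8 mm behind it (bot.tips_ahead is the distance from the TCP to the fingertips, in m); z points along the fingers, y is the direction in which the jaws open and shut (so a half turn about z gives the same grasp; the last joint's range is limited). The gripper opens to 88 mm and grips with 3 to 60 N. Pads are 18 mm wide; open, the fingers measure 123 mm over their backs; the gripper's body (75 mm by 187 mm) begins 45 mm behind the grasp point.
Start: joints at [-1.546, 0.181, 1.607, -0, 1.354, -0.206], TCP at [0.132, -0.56, 0.25] pointing down, gripper open.
Joint ranges: [-2.99, 2.99], [-0.89, 2.07], [0.3, 2.58], [-1.14, 4.28], [0, 2.63], [-3.12, 3.12]. Speed limits (rad/s): [2.57, 2.57, 3.01, 3.14, 3.14, 3.14].

### API

Orientations are given as a unit quaternion [x, y, z, w].
In Python, from plant import bot gives the robot as it stands.
- The arm moves only by the tool step_arm, never from a script. Its argument "motion" is a list of rows, each an object with "rot": the turn, a rotation vector about the tool's x, y, z as a fraction of full scale, a list of three; "slide": the shift along the tool's x, y, z as a fraction of full scale, a list of three; "grip": the opening, from 0 (shut) to 1 (fully open). In form: [{"rot": [ax, ay, az], "slide": [dx, dy, dz], "grip": grip}, ...]. A call has 1 to 20 rows; each row shifts and turns the commanded pose from where the row before left it, along the tool's axes as they then stand; what a row does not reach is not made up. Full scale, the value 1, is 120 mm for a shift and 60 degrees for a turn. A row lasts 1/8 s, in which the tool goes at most 62.5 mm and 10.7 degrees, less where a joint would pass 70% of its speed; a pose out of reach is approached as far as the arm can. A call with a number of a shift or a turn outside -1 to 1 is refused whole. A call with a gripper value outside its range is refused whole. The fingers move at their own pace and stop on an object; "grip_force" is the grip in N (left out, the last holds). Time passes only in rows, so rows that do not move let the fingers close. It gives the time, the measured TCP pose, the force and the opening at its end, in the units of the state.
- bot.observe(): the state, without advancing time (a new reading comes with each control period).
- bot.capture(name): name is "side" or "top" or "wrist"; returns the picture (480x640x3 uint8, blue, green, red); there is no depth.
- bot.camera_model(name): a dict with "intrinsics" (3x3 intrinsics, pixels), "R" (3x3) and "t" (3): a world point X has camera coordinates R X + t; the wrist camera has in their place "mount" (4x4, takes a point from camera to tool coordinates, whose origin is the TCP and whose axes are the flange's). Camera axes: x right, y down, z forward; pixel columns grow to the right and rows downward; lengths in m; the calibration is good to about 2 mm. A picture is of the moment at which its call begins: read the wrist's pose just before it. camera_model takes no time and is no camera call.
- bot.close_job(): hands the job in, once; it reports no verdict.
Trained networks look in the newest picture that a camera, given by its name, has taken for a name from the list of things; names that differ only in an ending like _2 or _b are one class to them, and where a whole thing is asked for, a point or a joint stands for the part that bears it (a point fixed in the world has none). Each returns a list of dicts, best first, with "score" (0 to 1); they miss things now and then, are a little off and sometimes report something else, mostly with a low value. They report only what shows in the picture. A call takes as long as a camera call. They do not tell look-alikes from the thing itself.
- bot.look_for(camera, target): "bbox" ([left, top, width, height] in pixels, round what is visible of it).
- bot.pinpoint(camera, target): "location" ([row, column] in pixels: a listed point, or the origin of a listed thing).
The state is a dict: "time_s": time; "joints": joint angles; "joint_vel": joint speeds; "tau": joint torques, N m; "tcp_pos": TCP position; "ee_rot": TCP orientation; "contact_force": force on the tool from outside, world axes, zero at the start; "ft_torque": the same for the moment, N m; "width": finger opening in m.
Only numpy, scipy, OpenCV 4.12 (cv2) and the standard library are available. Lean on these libraries where they do the work, as an engineer would, in place of code of your own. Each camera call takes 0.05 s, during which the arm holds its last target. There are 200 camera calls.

## Working session

There is one attempt and no reset: what is moved stays moved. The work goes in short steps, Python scripts to look and compute and a tool call to move; the robot and the scene stay as the last step left them, time stands still between calls to the robot, and variables do not carry over. Pictures are saved under pics/ and viewed, about 8 in all and at most 12, crops included, and the job is handed in when it is done.

Besides the shell and the picture viewer there is one more tool, called after ">>>" in YAML: its name, and indented under it one key for each argument. step_arm: Moves the arm, as the interface text tells. Its arguments: {"type":"object","properties":{"motion":{"type":"array"},"grip_force":{"type":"number"}},"required":["motion"]}

```bash
mkdir -p pics; cat > h.py <<'E'
import numpy as np, cv2
from plant import bot
from scipy.spatial.transform import Rotation as Rn
def cam(n,s=None):
    m=bot.camera_model(n); K=np.array(m["intrinsics"])
    if "mount" in m:
        s=s or bot.observe(); T=np.eye(4);T[:3,:3]=Rn.from_quat(s["ee_rot"]).as_matrix();T[:3,3]=s["tcp_pos"]
        W=T@np.array(m["mount"]); R=W[:3,:3].T; t=-R@W[:3,3]
    else: R=np.array(m["R"]);t=np.array(m["t"])
    return K,R,t
def atz(n,rc,z,s=None):
    K,R,t=cam(n,s); d=R.T@np.linalg.solve(K,[rc[1],rc[0],1]); c=-R.T@t
    return c+d*(z-c[2])/d[2]
def px(n,X,s=None):
    K,R,t=cam(n,s); p=K@(R@np.array(X)+t); return p[:2]/p[2]
E
python3 - <<'E'
from h import *
Z=dict(lamp=.31,pillar=.18,head=.308,light_path=.3,hub=.3,open_hole=.3,scope=0,flask=.175,dishes=0,tip_box=0,tube_rack=0)
print(bot.tips_ahead, bot.observe())
ims=[]
for c in("side","top"):
    im=bot.capture(c); cv2.imwrite(f"pics/{c}0.png",im)
    K,R,t=cam(c); print(c,"cam at",-R.T@t)
    for k,z in Z.items():
        try:
            for r in bot.pinpoint(c,k)[:2]: print(c,k,np.round(r["score"],2),np.round(r["location"]),np.round(atz(c,r["location"],z),3))
        except Exception as e: print(c,k,e)
E
```

```text
0.011 {'time_s': 0.0, 'joints': array([-1.54629610e+00,  1.81547769e-01,  1.60800637e+00,  2.41751761e-05,
        1.35376028e+00, -2.06291903e-01]), 'joint_vel': array([ 1.39185028e-03, -4.28438890e-05, -1.63436967e-03, -1.42634210e-03,
        8.77126768e-04,  1.02949590e-03]), 'tau': array([-1.61299675e-05, -4.33866155e+01, -3.41847682e+01,  7.01863063e-02,
        3.85052478e-02, -1.39812723e-04]), 'tcp_pos': array([ 0.13154644, -0.55922918,  0.24880711]), 'ee_rot': array([ 9.93349192e-01,  1.15137490e-01,  8.98960409e-05, -8.56258066e-04]), 'contact_force': array([ 0.53635739,  0.51183108, -0.78568715]), 'ft_torque': array([ 0.0134124 , -0.00386552, -0.00098392]), 'width': 0.08813865913932446}
side cam at [ 0.50641407 -0.65050373  0.99352735]
side lamp 0.98 [164. 321.] [0.567 0.102 0.31 ]
side head 0.79 [242. 320.] [ 0.552 -0.094  0.308]
side light_path 0.84 [173. 325.] [0.574 0.087 0.3  ]
side hub 0.59 [191. 325.] [0.57  0.038 0.3  ]
side open_hole 0.94 [184. 296.] [0.515 0.058 0.3  ]
side scope 0.5 [219. 316.] [0.566 0.234 0.   ]
side flask 0.88 [413. 397.] [ 0.661 -0.349  0.1
[... 243 characters left out ...]
66 0.239 0.   ]
side tube_rack 0.56 [240. 385.] [0.735 0.153 0.   ]
top cam at [0.29136236 0.02223607 1.6996532 ]
top lamp 0.9 [216. 288.] [0.571 0.095 0.31 ]
top pillar 0.61 [218. 223.] [0.592 0.267 0.18 ]
top head 0.97 [226. 372.] [ 0.552 -0.097  0.308]
top head 0.58 [220. 222.] [0.561 0.247 0.308]
top light_path 0.78 [216. 290.] [0.575 0.093 0.3  ]
top hub 0.67 [220. 310.] [0.566 0.046 0.3  ]
top open_hole 0.94 [237. 310.] [0.525 0.044 0.3  ]
top flask 0.87 [194. 430.] [ 0.661 -0.255  0.175]
top flask 0.68 [150. 351.] [ 0.775 -0.054  0.175]
top dishes 0.81 [293. 270.] [0.42  0.159 0.   ]
top tip_box 0.64 [305. 354.] [ 0.388 -0.073  0.   ]
top tube_rack 0.58 [184. 270.] [0.726 0.165 0.   ]
```

View pics/side0.png

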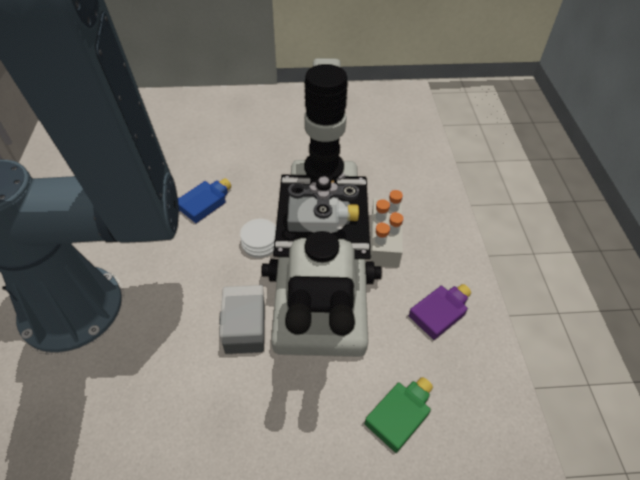

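View pics/top0.png

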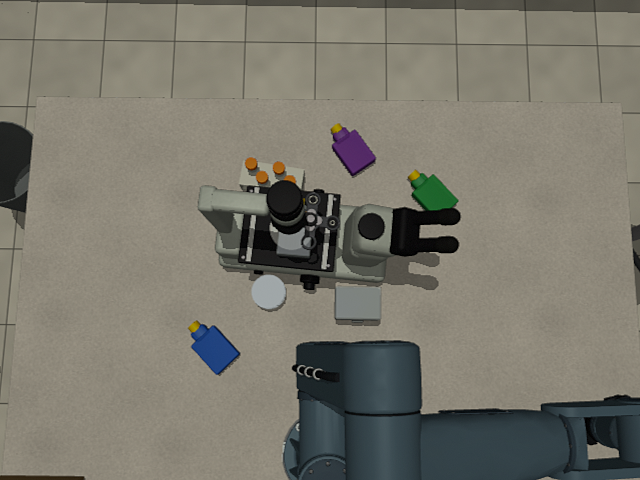

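Hub comes out near (0.567, 0.045), and the scope is yawed about -6°. The open hole appears on the robot's side, which means the turret is at about π/2. I'll go up and over, then check with the wrist camera.

>>> step_arm:
  motion:
    - {"rot":[0,0,-0.169],"slide":[0,0,-0.3],"grip":0}
    - {"rot":[0,0,-0.169],"slide":[0,0,-0.3],"grip":0}
    - {"rot":[0,0,-0.169],"slide":[0,0,-0.3],"grip":0}
    - {"rot":[0,0,-0.169],"slide":[0,0,-0.3],"grip":0}
    - {"rot":[0,0,-0.169],"slide":[0,0,-0.3],"grip":0}
    - {"rot":[0,0,-0.169],"slide":[0,0,-0.3],"grip":0}
    - {"rot":[0,0,-0.169],"slide":[0,0,-0.2],"grip":0}
  grip_force: 20

```text
time_s: 2.08
tcp_pos: [0.1316, -0.5599, 0.4919]
ee_rot: [0.74, 0.673, -0.001, 0.001]
contact_force: [-0.5, -0.2, -0.9]
width: 0.0199
```

```bash
cat >> h.py <<'E'
def delta(X):
    s=bot.observe(); return Rn.from_quat(s["ee_rot"]).as_matrix().T@(np.array(X)-s["tcp_pos"])/.12
def st():
    s=bot.observe(); R=Rn.from_quat(s["ee_rot"]).as_matrix()
    print(round(s["time_s"],2),np.round(s["tcp_pos"],4),"w",round(s["width"],4),"F",np.round(s["contact_force"],1)); print(np.round(R,3), np.round(s["joints"],2))
E
python3 - <<'E'
from h import *
st(); print(np.round(delta([.585,-.06,.46]),2)); print(np.array(bot.camera_model("wrist")["mount"]).round(3))
E
```

```text
2.08 [ 0.1316 -0.5599  0.4919] w 0.0199 F [-0.5 -0.2 -0.9]
[[ 0.095  0.995  0.   ]
 [ 0.995 -0.095 -0.002]
 [-0.002  0.    -1.   ]] [-1.55  0.1   1.23 -0.    1.82 -1.45]
[4.51 3.37 0.26]
[[-0.001 -0.961 -0.277  0.072]
 [ 1.    -0.001  0.    -0.001]
 [-0.001 -0.277  0.961 -0.136]
 [ 0.     0.     0.     1.   ]]
```

>>> step_arm:
  motion:
    - {"rot":[0,0,0],"slide":[0.375,0.28,0.02],"grip":0}
    - {"rot":[0,0,0],"slide":[0.375,0.28,0.02],"grip":0}
    - {"rot":[0,0,0],"slide":[0.375,0.28,0.02],"grip":0}
    - {"rot":[0,0,0],"slide":[0.375,0.28,0.02],"grip":0}
    - {"rot":[0,0,0],"slide":[0.375,0.28,0.02],"grip":0}
    - {"rot":[0,0,0],"slide":[0.375,0.28,0.02],"grip":0}
    - {"rot":[0,0,0],"slide":[0.375,0.28,0.02],"grip":0}
    - {"rot":[0,0,0],"slide":[0.375,0.28,0.02],"grip":0}
    - {"rot":[0,0,0],"slide":[0.375,0.28,0.02],"grip":0}
    - {"rot":[0,0,0],"slide":[0.375,0.28,0.02],"grip":0}
    - {"rot":[0,0,0],"slide":[0.375,0.28,0.02],"grip":0}
    - {"rot":[0,0,0],"slide":[0.375,0.28,0.02],"grip":0}
    - {"rot":[0,0.133,0],"slide":[0,0,0],"grip":0}
    - {"rot":[0,0.133,0],"slide":[0,0,0],"grip":0}
    - {"rot":[0,0.133,0],"slide":[0,0,0],"grip":0}
    - {"rot":[0,0,0],"slide":[0,0,0],"grip":0}
    - {"rot":[0,0,0],"slide":[0,0,0],"grip":0}

```text
time_s: 4.2
tcp_pos: [0.5872, -0.0633, 0.4611]
ee_rot: [0.726, 0.656, 0.153, -0.138]
contact_force: [-0.1, 0.2, -0.1]
width: 0.0003
```

```bash
python3 - <<'E'
from h import *
st(); s=bot.observe(); im=bot.capture("wrist"); cv2.imwrite("pics/w1.png",im)
for k,z in dict(hub=.3,open_hole=.3,light_path=.3,lamp=.31,head=.308).items():
    for r in bot.pinpoint("wrist",k)[:2]: print(k,round(r["score"],2),np.round(r["location"]),np.round(atz("wrist",r["location"],z,s),3))
E
```

```text
4.2 [ 0.5872 -0.0633  0.4611] w 0.0003 F [-0.1  0.2 -0.1]
[[ 0.092  0.995  0.041]
 [ 0.91  -0.101  0.401]
 [ 0.404  0.    -0.915]] [-0.51  0.16  1.26  0.4   1.86 -0.32]
hub 0.89 [174. 280.] [0.565 0.044 0.3  ]
open_hole 0.75 [175. 217.] [0.514 0.048 0.3  ]
```

View pics/w1.png

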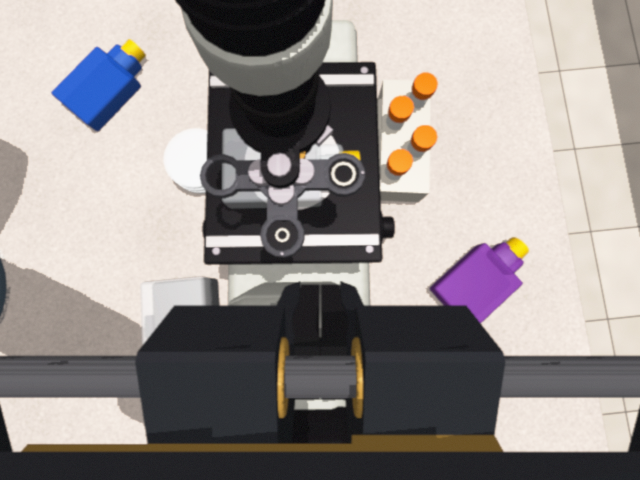

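The open hole is at pixel (217,175), on the robot's side. The small ring is at the front and the large ring on the far side, so the turret is at π/2. I'll turn it clockwise 90° by pushing from the front-far notch at about (0.598, 0.004).

```bash
python3 - <<'E'
from h import *
R=Rn.from_quat(bot.observe()["ee_rot"]).as_matrix()
h=np.array([.565,.044]); X=np.array([.995,-.1]);Y=np.array([.1,.995])
pts=[[.595,-.026,.36]]
for a in (-45,-60,-75,-90,-105,-120,-135):
    c=np.deg2rad(a); p=h+.052*(np.cos(c)*X+np.sin(c)*Y); pts.append([*p,.293])
p=bot.observe()["tcp_pos"]
for q in pts:
    print(np.round(q,3),np.round(R.T@(np.array(q)-p)/.12,3)); p=np.array(q)
E
```

```text
[ 0.595 -0.026  0.36 ] [-0.059  0.033  0.898]
[0.598 0.004 0.293] [ 0.002 -0.001  0.611]
[ 0.586 -0.003  0.293] [-0.063 -0.09  -0.028]
[ 0.573 -0.007  0.293] [-0.04  -0.105 -0.018]
[ 0.56  -0.008  0.293] [-0.013 -0.112 -0.006]
[ 0.547 -0.005  0.293] [ 0.014 -0.112  0.006]
[0.535 0.002 0.293] [ 0.04  -0.105  0.017]
[0.525 0.011 0.293] [ 0.063 -0.09   0.028]
```

>>> step_arm:
  motion:
    - {"rot":[0,0,0],"slide":[-0.02,0.011,0.3],"grip":0}
    - {"rot":[0,0,0],"slide":[-0.02,0.011,0.3],"grip":0}
    - {"rot":[0,0,0],"slide":[-0.019,0.011,0.3],"grip":0}
    - {"rot":[0,0,0],"slide":[0,0,0.1],"grip":0}
    - {"rot":[0,0,0],"slide":[0,0,0.1],"grip":0}
    - {"rot":[0,0,0],"slide":[0,0,0],"grip":0}

```text
time_s: 5.25
tcp_pos: [0.596, -0.0167, 0.3377]
ee_rot: [0.726, 0.656, 0.154, -0.139]
contact_force: [-0.3, -0.2, 0.5]
width: 0.0005
```

```bash
python3 - <<'E'
from h import *
st(); s=bot.observe(); im=bot.capture("wrist"); cv2.imwrite("pics/w2.png",im)
X=[.598,.0035,.3];print(px("wrist",X,s), delta([.598,.0035,.293]))
for r in bot.pinpoint("wrist","hub")[:1]: print(np.round(r["location"]),np.round(atz("wrist",r["location"],.3,s),3))
E
```

```text
5.25 [ 0.596  -0.0167  0.3377] w 0.0005 F [-0.3 -0.2  0.5]
[[ 0.092  0.995  0.041]
 [ 0.909 -0.101  0.404]
 [ 0.406  0.    -0.914]] [-0.43  0.19  1.47  0.39  1.62 -0.34]
[320.93411089 270.27278399] [ 0.00392324 -0.00302914  0.41426075]
[195. 246.] [0.565 0.044 0.3  ]
```

View pics/w2.png

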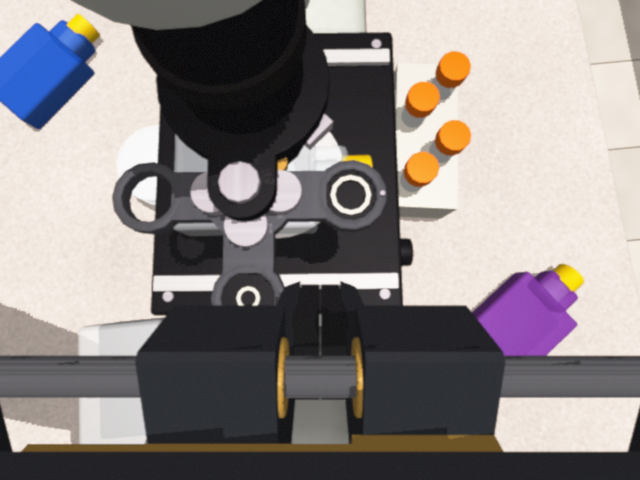

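Notch target is pixel (321,270), clear of both lobes at (248,297) and (350,194). Descending.

>>> step_arm:
  motion:
    - {"rot":[0,0,0],"slide":[0,0,0.1],"grip":0}
    - {"rot":[0,0,0],"slide":[0,0,0.1],"grip":0}
    - {"rot":[0,0,0],"slide":[0,0,0.1],"grip":0}
    - {"rot":[0,0,0],"slide":[0,0,0.11],"grip":0}
    - {"rot":[0,0,0],"slide":[0,0,0],"grip":0}
    - {"rot":[0,0,0],"slide":[0,0,0],"grip":0}

```text
time_s: 6.1
tcp_pos: [0.5981, 0.0031, 0.2926]
ee_rot: [0.726, 0.656, 0.154, -0.139]
contact_force: [0.2, 0.0, -0.2]
width: 0.0005
```

>>> step_arm:
  motion:
    - {"rot":[0,0,0],"slide":[-0.021,-0.03,-0.009],"grip":0}
    - {"rot":[0,0,0],"slide":[-0.021,-0.03,-0.009],"grip":0}
    - {"rot":[0,0,0],"slide":[-0.021,-0.03,-0.009],"grip":0}
    - {"rot":[0,0,0],"slide":[-0.013,-0.035,-0.006],"grip":0}
    - {"rot":[0,0,0],"slide":[-0.013,-0.035,-0.006],"grip":0}
    - {"rot":[0,0,0],"slide":[-0.013,-0.035,-0.006],"grip":0}
    - {"rot":[0,0,0],"slide":[-0.004,-0.037,-0.002],"grip":0}
    - {"rot":[0,0,0],"slide":[-0.004,-0.037,-0.002],"grip":0}
    - {"rot":[0,0,0],"slide":[-0.004,-0.037,-0.002],"grip":0}
    - {"rot":[0,0,0],"slide":[0.005,-0.037,0.002],"grip":0}
    - {"rot":[0,0,0],"slide":[0.005,-0.037,0.002],"grip":0}
    - {"rot":[0,0,0],"slide":[0.005,-0.037,0.002],"grip":0}

```text
time_s: 7.6
tcp_pos: [0.546, -0.0049, 0.2923]
ee_rot: [0.726, 0.656, 0.153, -0.139]
contact_force: [-2.3, -1.4, -0.0]
width: 0.0002
```

```bash
python3 - <<'E'
from h import *
st(); im=bot.capture("wrist"); cv2.imwrite("pics/w3.png",im)
print(delta([.525,.011,.293]))
E
```

```text
7.6 [ 0.546  -0.0049  0.2923] w 0.0002 F [-2.3 -1.4 -0. ]
[[ 0.093  0.995  0.04 ]
 [ 0.909 -0.101  0.403]
 [ 0.405 -0.001 -0.914]] [-0.45  0.11  1.65  0.39  1.53 -0.39]
[ 0.10644005 -0.1843569   0.04101585]
```

View pics/w3.png

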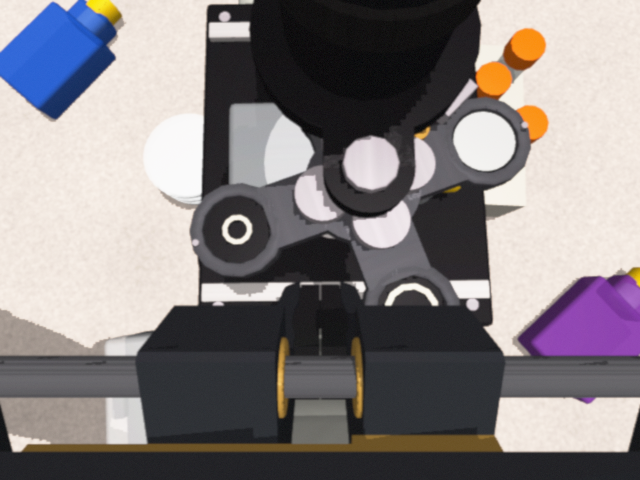

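The turret is past half-way. The small-ring lobe is at (237,230), the frosted lobe has come out from under the lamp, and the spring now presses the trailing lobe on the finger. Carrying on to the end of the arc.

>>> step_arm:
  motion:
    - {"rot":[0,0,0],"slide":[0.015,-0.036,0.006],"grip":0}
    - {"rot":[0,0,0],"slide":[0.015,-0.036,0.006],"grip":0}
    - {"rot":[0,0,0],"slide":[0.016,-0.034,0.006],"grip":0}
    - {"rot":[0,0,0],"slide":[0.02,-0.03,0.008],"grip":0}
    - {"rot":[0,0,0],"slide":[0.02,-0.03,0.008],"grip":0}
    - {"rot":[0,0,0],"slide":[0.02,-0.02,0.007],"grip":0}
    - {"rot":[0,0,0],"slide":[0,0,0],"grip":0}
    - {"rot":[0,0,0],"slide":[0,0,0],"grip":0}

```text
time_s: 8.65
tcp_pos: [0.5261, 0.011, 0.2933]
ee_rot: [0.726, 0.656, 0.154, -0.139]
contact_force: [0.1, -0.7, 0.1]
width: 0.0007
```

```bash
python3 - <<'E'
from h import *
st(); im=bot.capture("wrist"); cv2.imwrite("pics/w4.png",im)
E
```

```text
8.65 [0.5261 0.011  0.2933] w 0.0007 F [ 0.1 -0.7  0.1]
[[ 0.092  0.995  0.041]
 [ 0.909 -0.101  0.404]
 [ 0.406  0.    -0.914]] [-0.44  0.05  1.71  0.39  1.53 -0.38]
```

View pics/w4.png

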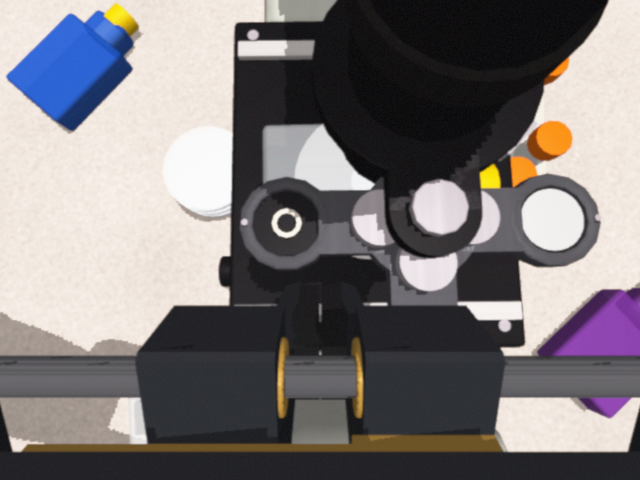

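The small-ring lobe is now on the robot's side at (287,222) and the frosted one on the far side at (552,219). The lobes are square to the scope and there's no force on the finger. Withdrawing along the tool axis.

>>> step_arm:
  motion:
    - {"rot":[0,0,0],"slide":[0,0,-0.1],"grip":0}
    - {"rot":[0,0,0],"slide":[0,0,-0.1],"grip":0}
    - {"rot":[0,0,0],"slide":[0,0,-0.2],"grip":0}
    - {"rot":[0,0,0],"slide":[0,0,-0.3],"grip":0}
    - {"rot":[0,0,0],"slide":[0,0,-0.3],"grip":0}
    - {"rot":[0,0,0],"slide":[0,0,-0.3],"grip":0}
    - {"rot":[0,0,0],"slide":[0,0,0],"grip":0}
    - {"rot":[0,0,0],"slide":[0,0,0],"grip":0}

```text
time_s: 9.7
tcp_pos: [0.5194, -0.052, 0.4353]
ee_rot: [0.726, 0.656, 0.154, -0.139]
contact_force: [-0.6, 0.4, -0.3]
width: 0.0007
```

```bash
python3 - <<'E'
from h import *
st(); s=bot.observe(); im=bot.capture("wrist"); cv2.imwrite("pics/w5.png",im)
for k in ("hub","open_hole"):
    for r in bot.pinpoint("wrist",k)[:2]: print(k,round(r["score"],2),np.round(r["location"]),np.round(atz("wrist",r["location"],.3,s),3))
E
```

```text
9.7 [ 0.5194 -0.052   0.4353] w 0.0007 F [-0.6  0.4 -0.3]
[[ 0.093  0.995  0.041]
 [ 0.909 -0.101  0.404]
 [ 0.406 -0.001 -0.914]] [-0.55  0.01  1.48  0.39  1.83 -0.38]
hub 0.77 [168. 371.] [0.568 0.045 0.3  ]
```

View pics/w5.png

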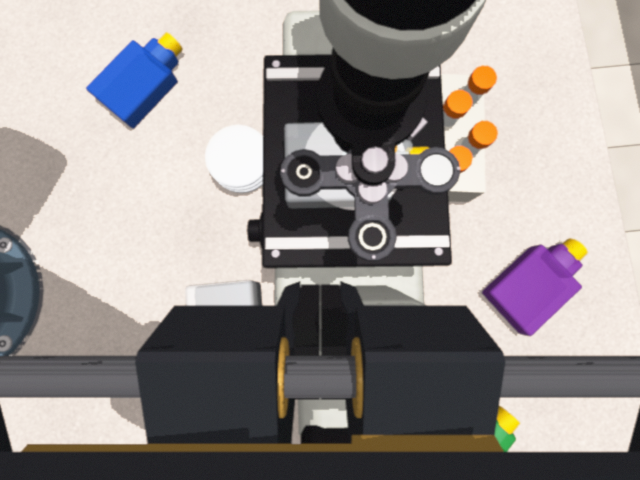

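The small ring is at (304,172), the large ring at (372,237) and the frosted disc at (437,169), so the open hole is under the lamp. The flask and the bench items haven't moved.

```bash
python3 - <<'E'
from h import *
s=bot.observe(); a,b=[atz("wrist",p,.3,s) for p in((172,304),(169,437))]; d=b-a
print(np.linalg.norm(d),np.degrees(np.arctan2(d[1],d[0])),"scope x yaw ~ -5.8")
print(bot.close_job())
E
```

```text
0.099571854605785 -4.525764028534755 scope x yaw ~ -5.8
the job is handed in; nothing more can be done
None
```

I turned the condenser turret 90° clockwise, from about π/2 to 0, so the lobe with the open hole is now under the lamp. I then withdrew the fingers along their own axis and handed the job in at about 10 s. I pushed with the shut fingers standing in the front-far notch.

**Turret position:** the last wrist picture shows the small ring on the robot's side, the large ring at the front and the frosted disc on the far side. That order puts the open hole under the lamp. The lamp hides the hole itself, so this is worked out from the other three lobes.

**Click:** the side lobes measure 99.6 mm apart, against 100 mm expected. Their line is within about 1.3° of my estimate of the scope's axis, which is within what I can measure. Nothing pushed on the fingers at the end of the turn.

**Everything else:** no contact force showed after letting go. The flask, dishes, tube rack and the blue and purple look-alikes looked unmoved. The tip box and the green look-alike were partly hidden behind the gripper in that picture, so I saw only part of them.

No check failed or disagreed. The close-out reports no verdict.

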